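Fetch the sugar tin from the back of the pantry caddy

TASK

The tea tray needs the sugar, the low round tin with the wooden lid that is boxed in at the back of the dark wooden caddy by three taller containers. First stand all three tall containers upright on the grey drying mat, then lift the sugar tin out and stand it upright on the wooden serving tray beside the mug, and finally put the three tall containers back into the caddy, each upright in the very place where it stood before, knocking none over on the way; leave the mug on the tray and the upturned mug on the mat where they are.

Things in the scene. Friction and masses are not known exactly. Their poses are not given: they have to be found in the camera images.
- canister_c (a point): tall round brushed-steel canister with a dark seal line under its lid, 54 mm diameter, 172 mm high, about 0.35 kg; the point is its centre, half-way up; its z axis points up. It starts in the caddy's back left, back right or front middle place (the three tall containers change places between starts)
- tin_c (a point): tall square off-white tin, 53 x 53 mm and 152 mm high, sides along its x and y axes, about 0.25 kg; the point is its centre, half-way up; z up. It starts in another of the caddy's three tall places, its sides within 3 degrees of the caddy's
- jar_c (a point): round blue-glazed ceramic jar with a flat cork lid, 54 mm diameter, 140 mm high (body to 130 mm, cork of 46 mm diameter above it), about 0.36 kg; the point is its centre, half-way up; z up. It starts in the last of the caddy's three tall places
- sugar_c (a point): the sugar: low round steel tin, 54 mm diameter and 72 mm high, its top 14 mm being a wooden lid of the same diameter fixed to it, about 0.22 kg; the point is its centre, half-way up; z up. It starts in the back middle of the caddy, with a tall container on its left, another on its right, a third in front of it and the caddy's back wall behind, gaps of only 7 to 9 mm
- caddy: dark wooden open box fixed to the counter, 144 (x) by 208 (y) mm outside, 88 high, walls and floor 6 thick, no dividers; origin at the centre of its underside, x to its back wall away from the robot, y left, z up. Rows at x = -31 and +31 mm, columns at y = -62, 0, +62: back row tall, sugar, tall; front row tea box (card, 44 x 46, 55 high, loose, stays), tall, tea box
- mat: grey ribbed drying mat fixed to the counter, 260 mm (its x) by 240 mm (its y), 5 mm thick; the origin is the centre of its underside, x away from the robot, z up. It lies to the left or to the right of the caddy, the tray on the other side. The upturned mug stands on its far part; the near part is free for the three tall containers
- tray: light wooden serving tray fixed to the counter, 260 mm (its x) by 190 mm (its y) outside, floor 8 mm thick, rim 8 mm wide and 22 mm high, a low steel bow handle on each x end up to 40 mm high; the origin is the centre of its underside, x away from the robot, z up. A mug stands on its far half; the near half is free
- tray_mug_c (a point): sage-green mug standing upright and loose on the tray, 76 mm diameter, 85 mm high, with a handle on its side; the point is its centre, half-way up. Leave it alone
- mat_mug_c (a point): sage-green mug standing upside down and loose on the far part of the mat, 76 mm diameter, 85 mm high, with a handle on its side; the point is its centre, half-way up. Leave it alone

How it is judged:
By the outcome, as a careful person would: the job done as asked, in the order asked, and still so for the second after the job is handed in, with the robot touching nothing.
It also fails if it takes over 146 s, if anything falls off the work surface, if the arm or the gripper's body presses on something with over 40 N, if the wrist force passes 120 N, or if a joint passes its speed limit or range.

ROBOT

A 6-joint arm with a two-finger parallel gripper is mounted at the origin on the work surface. World frame = base frame: x ahead of the robot, y to its left, z up, the work surface at z = 0. Lengths are in mm, angles in rad, forces in N, time in s.
With the tool pointing down it reaches from about 350 to 875 mm from the base axis. Payload 4.2 kg.
Tool frame: the origin (TCP) lies between the finger pads; the fingertips stand 14 mm ahead of it and the grasp point (between the pads) lies 5 mm behind it; z points along the fingers, y is the line along which they close (so a half turn about z gives the same grasp; the last joint's range is limited). The gripper opens to 85 mm and grips with 20 to 120 N. Pads are 22 mm wide; open, the fingers measure 114 mm over their backs; the gripper's body (76 mm by 85 mm) begins 54 mm behind the grasp point. The pads swing forward as they close: fully open they stand 13 mm farther back than shut.
Start: joints at [-0.855, 0.385, 0.008, 0, -1.194, -0.259], TCP at [275.685, -560.889, 245.312] pointing down, gripper open.
Joint ranges: [-3.14, 3.14], [-1.21, 2.06], [-1.07, 1.41], [-3.16, 2.05], [-2.99, -0.16], [-3.1, 3.1]. Speed limits (rad/s): [2.79, 2.79, 3.14, 3.14, 3.14, 3.14].

INTERFACE

Orientations are given as a unit quaternion [x, y, z, w].
In Python, from bench import * gives the robot as it stands.
- The arm moves only by the tool carry_out, never from a script. Its argument "motion" is a list of rows, each a list of 7 numbers: the turn, a rotation vector about the tool's x, y, z in rad, then the shift along the tool's x, y, z in mm, then the opening, from -1 (shut) to 1 (fully open), so that 0 is half open. A call has 1 to 5 rows; each row is the pose to reach, as a shift and turn from the pose commanded when the call began, along the tool's axes at that moment; what a row does not reach only later rows make up. A row lasts 1/8 s, in which the tool goes at most 62.5 mm and 10.7 degrees, less where a joint would pass 70% of its speed; a pose out of reach is approached as far as the arm can. A call with a gripper value outside its range is refused whole. The fingers move at their own pace and stop on an object; the grip force is fixed at half the most. Time passes only in rows, so rows that repeat a pose let the fingers close. It gives the time, the measured TCP pose, the force, the opening and the grip force at its end, in the units of the state.
- read_state(): the state, without advancing time (a new reading comes with each control period).
- get_image(name): name is "side" or "top"; returns a dict with "color" (420x560x3 uint8, blue, green, red), "mtx" (3x3 intrinsics, pixels), "k1" (the pictures are not rectified: a ray, as slopes to the right and down, at radius r is drawn at 1 + k1 r^2 times it, then the intrinsics apply), "position" and "orientation" of the camera in the world. Camera axes: x right, y down, z forward; pixel columns grow to the right and rows downward; lengths in mm; the calibration is good to about 2 mm. A picture is of the moment at which its call begins. There is no depth.
- job_done(): hands the job in; it is judged then, once.
The state is a dict: "clock": time; "joints": joint angles; "joint_vel": joint speeds; "joint_efforts": joint torques, N m; "position": TCP position; "ee_rot": TCP orientation; "contact_force": force on the tool from outside, world axes, zero at the start; "wrist_torque": the same for the moment, N m; "gripper_width": finger opening in mm; "grasp_force": force on a finger pad.
Only numpy, scipy, OpenCV 4.12 (cv2) and the standard library are available. Lean on these libraries where they do the work, as an engineer would, in place of code of your own. Each camera call takes 0.05 s, during which the arm holds its last target. There are 200 camera calls.

## Working session

There is one attempt and no reset: what is moved stays moved. The work goes in short steps, Python scripts to look and compute and a tool call to move; the robot and the scene stay as the last step left them, time stands still between calls to the robot, and variables do not carry over. Pictures are saved under pics/ and viewed, at most 14 in all, crops included, and the job is handed in when it is done.

Besides the shell and the picture viewer there is one more tool, called by a JSON object that holds its "api" and its "payload". carry_out: Moves the arm, as the interface text tells. Its arguments: {"type":"object","properties":{"motion":{"type":"array"}},"required":["motion"]}

```bash
mkdir -p pics; ls
python3 - <<'E'
from bench import *
import cv2
s=read_state();print(s)
for n in("side","top"):
    g=get_image(n);cv2.imwrite(f"pics/{n}0.png",g["color"]);print(n,g["mtx"],g["k1"],g["position"],g["orientation"])
E
```

```text
pics
{'clock': 0.0, 'joints': array([-8.55407337e-01,  3.85580135e-01,  6.61717513e-03, -5.03158518e-04,
       -1.19396762e+00, -2.58585390e-01]), 'joint_vel': array([ 1.29547288e-03,  1.15389242e-03,  6.92058997e-04, -2.47072906e-05,
        3.46178277e-04,  1.02866133e-03]), 'joint_efforts': array([ 2.76233886e-04, -3.92287838e+01,  1.88401222e+01,  4.18628141e+00,
       -4.67122023e-03, -8.35970386e-07]), 'position': array([ 275.44705866, -560.41924624,  244.20329571]), 'ee_rot': array([-2.26330570e-01,  9.74049937e-01,  1.05249247e-03, -2.92732642e-04]), 'contact_force': array([-0.26504837, -0.55049998, -0.29713127]), 'wrist_torque': array([0.04202493, 0.00710946, 0.04482741]), 'grasp_force': 0.0, 'gripper_width': 85.81995551745125}
side [[495.7650725    0.         270.17423464]
 [  0.         495.7650725  210.29840213]
 [  0.           0.           1.        ]] -0.16782129203357887 [399.34287173 735.85901249 865.69413353] [-0.10466455  0.92461132 -0.36334373  0.04604969]
top [[392.98726106   0.         277.19114738]
 [  0.         392.98726106 209.82044642]
 [  0.           0.           1.        ]] -0.019031476326655503 [ 415.37147678  -16.63201697 1083.00727093] [ 0.71396638 -0.69695622  0.0454802  -0.04935164]
```

View pics/side0.png

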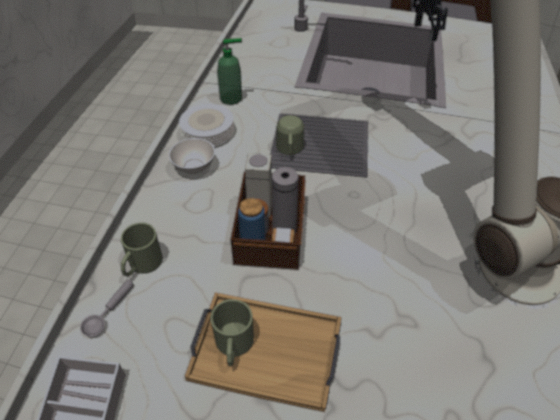

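View pics/top0.png

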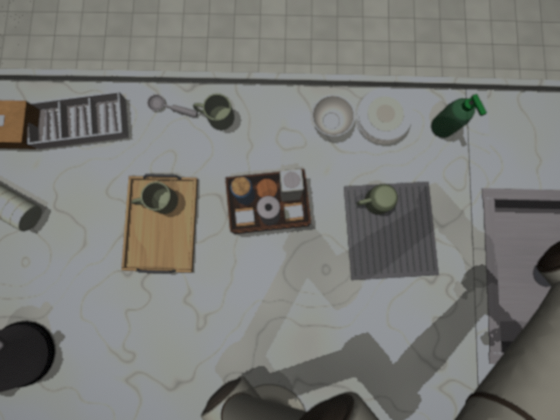

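```bash
cat > h.py <<'E'
from bench import *
import cv2, numpy as np
from scipy.spatial.transform import Rotation as R
def ray(g,u,v):
    m=g["mtx"];d=np.array([(u-m[0,2])/m[0,0],(v-m[1,2])/m[1,1]]);s=d.copy()
    for _ in range(10): s=d/(1+g["k1"]*(s@s))
    return R.from_quat(g["orientation"]).apply([*s,1.])
def onz(g,u,v,z):
    r=ray(g,u,v);p=np.array(g["position"]);return (p+r*(z-p[2])/r[2])[:2].round(1)
def proj(g,P):
    c=R.from_quat(g["orientation"]).inv().apply(np.array(P,float)-g["position"])
    s=c[:2]/c[2];s=s*(1+g["k1"]*(s@s));m=g["mtx"];return np.array([m[0,0]*s[0]+m[0,2],m[1,1]*s[1]+m[1,2]])
def pose():
    s=read_state();return s["clock"],s["position"].round(1),s["ee_rot"].round(4),s["gripper_width"]
E
python3 - <<'E'
from h import *
t=cv2.imread("pics/top0.png");s=cv2.imread("pics/side0.png")
a=cv2.resize(t[155:245,215:325],None,fx=5,fy=5,interpolation=cv2.INTER_CUBIC)
b=cv2.resize(s[145:275,220:320],(250,325),interpolation=cv2.INTER_CUBIC)
o=np.zeros((450,800,3),np.uint8);o[:450,:550]=a;o[:325,550:]=b
cv2.imwrite("pics/crop1.png",o)
g=get_image("top");hsv=cv2.cvtColor(t,cv2.COLOR_BGR2HSV)
def quad(mask,roi,z,n):
    m=np.zeros_like(mask);x0,y0,x1,y1=roi;m[y0:y1,x0:x1]=mask[y0:y1,x0:x1]
    m=cv2.morphologyEx(m,cv2.MORPH_CLOSE,np.ones((9,9)));c=max(cv2.findContours(m,0,2)[0],key=cv2.contourArea)
    r=cv2.minAreaRect(c);bx=cv2.boxPoints(r);w=np.array([onz(g,*p,z) for p in bx])
    print(n,bx.round(1).tolist(),w.tolist(),"c",w.mean(0),"sides",np.linalg.norm(w[1]-w[0]),np.linalg.norm(w[2]-w[1]))
H,S,V=cv2.split(hsv)
quad((((H<25)&(S>90)&(V>90))*255).astype(np.uint8),(115,170,205,280),22,"tray")
quad(((V<125)*255).astype(np.uint8),(335,170,445,290),5,"mat")
quad(((V<90)*255).astype(np.uint8),(215,155,325,245),88,"caddy")
E
```

```text
tray [[122.30000305175781, 269.0], [127.5, 174.89999389648438], [196.3000030517578, 178.6999969482422], [191.10000610351562, 272.79998779296875]] [[388.6, 402.6], [646.3, 407.8], [639.9, 216.2], [383.3, 216.9]] c [514.525 310.875] sides 257.752458766158 191.70685955385116
mat [[343.20001220703125, 185.0], [441.6000061035156, 179.60000610351562], [446.79998779296875, 275.3999938964844], [348.3999938964844, 280.79998779296875]] [[635.2, -191.4], [657.3, -467.4], [392.3, -473.5], [371.9, -206.2]] c [ 514.175 -334.625] sides 276.88338700615463 265.07019824944484
caddy [[225.3000030517578, 176.39999389648438], [308.0, 169.10000610351562], [313.20001220703125, 228.6999969482422], [230.60000610351562, 235.89999389648438]] [[633.6, 126.7], [657.9, -86.7], [503.6, -102.2], [480.0, 106.9]] c [568.775  11.175] sides 214.7790725373401 155.07656173645321
```

View pics/crop1.png

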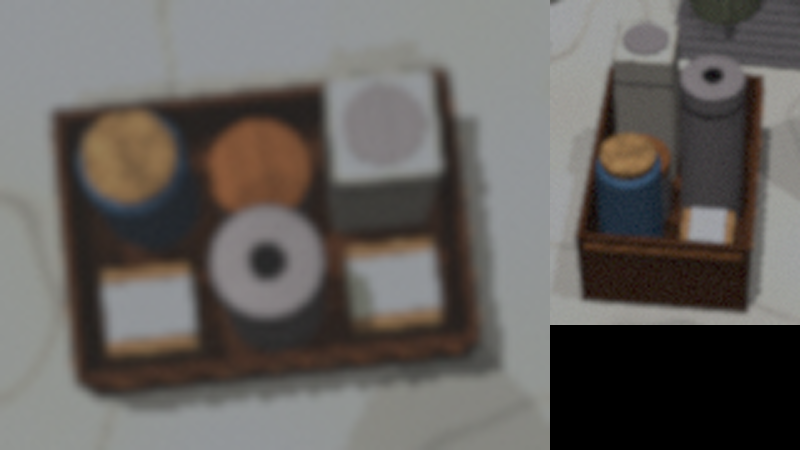

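Run:
```python
from h import *
g=get_image("top");f=lambda X,Y:((X+.5)/5-.5+215,(Y+.5)/5-.5+155)
for n,X,Y,z in[("jar",129,155,146),("sugar",260,167,78),("tin",382,127,158),("can",267,262,178),
 ("BL",53,113,88),("BR",445,70,88),("FR",474,338,88),("FL",80,376,88),
 ("tinBL",325,82,158),("tinBR",433,75,158),("tinFR",440,170,158),("tinFL",332,180,158)]:print(n,onz(g,*f(X,Y),z))
s=get_image("side");q=lambda X,Y:((X+.5)/2.5-.5+220,(Y+.5)/2.5-.5+145)
for n,X,Y,z in[("jar",79-0+0,154,146),("tin",96,39,158),("can",162,76,178)]:
  X-= 0 if n!="jar" else 0
  print("side",n,onz(s,*q(X,Y),z))
# mugs: mat mug top z=90, tray mug top z=93 (top img)
print("matmug",onz(g,381,198,90),"traymug",onz(g,158,197,93))
for p in [(345,186),(428,182),(437,274),(351,279)]:print("mat",onz(g,*p,5))
```

```text
jar [599.   80.8]
sugar [607.6  19.5]
tin [613.2 -41.4]
can [543.6  11.4]
BL [631.6 127. ]
BR [659.1 -75.3]
FR [519.8 -92.2]
FL [495.6 107.5]
tinBL [634.6 -13.5]
tinBR [639.3 -65.5]
tinFR [592.9 -69.5]
tinFL [586.8 -18. ]
side jar [597.2  82.1]
side tin [614.2 -42.6]
side can [544.6  11.9]
matmug [ 586.3 -274.6] traymug [574.8 296.4]
mat [ 632.4 -196.5]
mat [ 649.5 -429. ]
mat [ 395.5 -446.8]
mat [ 376.8 -213.1]
```

{"api": "carry_out", "payload": {"motion": [[0, 0, 0.11, -40, 32, 0, 1], [0, 0, 0.22, -80, 64, 0, 1], [0, 0, 0.33, -120, 96, 0, 1], [0, 0, 0.33, -165, 132, 0, 1], [0, 0, 0.33, -210, 168, 0, 1]]}}

```text
clock: 0.88
position: [390.5, -315.9, 245.4]
ee_rot: [-0.063, 0.998, -0.0, 0.0]
contact_force: [1.3, 0.3, -0.1]
gripper_width: 85.5
grasp_force: 0.0
```

```bash
cat >> h.py <<'E'
import sys
def go(x,y,z=None):
    s=read_state();p=s["position"];Rm=R.from_quat(s["ee_rot"])
    d=np.array([x,y,p[2] if z is None else z])-p
    print(s["clock"],"pos",p.round(1),"yaw",np.degrees(np.arctan2(-Rm.as_matrix()[0,1],Rm.as_matrix()[1,1])).round(2),"tilt",Rm.as_matrix()[:,2].round(3),"w",round(s["gripper_width"],1),"F",s["contact_force"].round(1),"-> tool shift",Rm.inv().apply(d).round(1))
if __name__=="__main__": go(*map(float,sys.argv[1:]))
E
python3 h.py 544.1 11.6 245
```

```text
0.875 pos [ 390.5 -315.9  245.4] yaw 7.25 tilt [ 0. -0. -1.] w 85.5 F [ 1.3  0.3 -0.1] -> tool shift [-193.6  305.5    0.4]
```

{"api": "carry_out", "payload": {"motion": [[0, 0, 0, -30, 47, 0, 1], [0, 0, 0, -60, 94, 0, 1], [0, 0, 0, -90, 141, 0, 1], [0, 0, 0, -120, 188, 0, 1], [0, 0, 0, -145, 230, 0, 1]]}}

```text
clock: 1.5
position: [505.4, -69.1, 245.5]
ee_rot: [-0.064, 0.998, 0.0, 0.0]
contact_force: [-0.0, -1.3, -0.7]
gripper_width: 85.6
grasp_force: 0.0
```

{"api": "carry_out", "payload": {"motion": [[0, 0, 0, -25, 40, 0, 1], [0, 0, 0, -44, 68, 0, 1], [0, 0, 0, -49, 77, 0, 1], [0, 0, 0, -49, 77, 0, 1], [0, 0, 0, -49, 77, 0, 1]]}}

```text
clock: 2.12
position: [543.1, 10.7, 245.3]
ee_rot: [-0.063, 0.998, -0.0, -0.0]
contact_force: [0.2, -0.6, 0.5]
gripper_width: 85.5
grasp_force: 0.0
```

```bash
python3 h.py 544.1 11.6 135; python3 -c "
from h import *
s=get_image('side')['color'];t=get_image('top')['color']
o=np.zeros((450,800,3),np.uint8);o[:,:400]=cv2.resize(s[100:280,200:360],(400,450));o[:,400:]=cv2.resize(t[130:265,210:330],(400,450));cv2.imwrite('pics/a1.png',o)"
```

```text
2.125 pos [543.1  10.7 245.3] yaw 7.21 tilt [-0. -0. -1.] w 85.5 F [ 0.2 -0.6  0.5] -> tool shift [ -1.1   0.8 110.3]
```

View pics/a1.png

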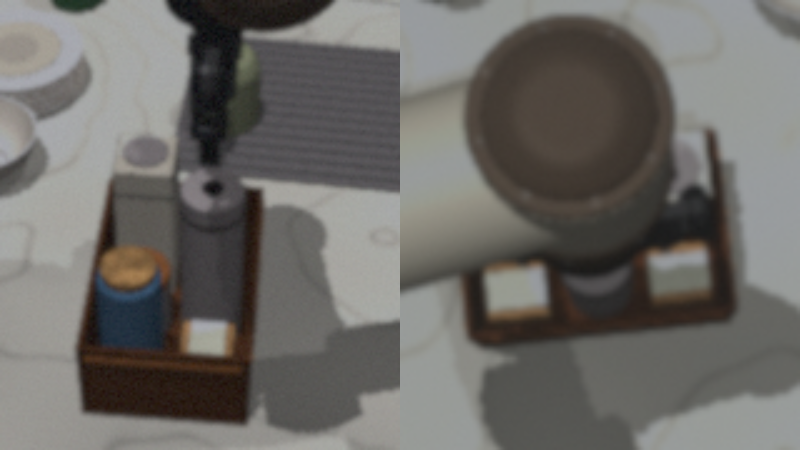

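{"api": "carry_out", "payload": {"motion": [[0, 0, 0, -1, 1, 35, 1], [0, 0, 0, -1, 1, 70, 1], [0, 0, 0, -1, 1, 100, 1], [0, 0, 0, -1, 1, 113, 1], [0, 0, 0, -1, 1, 113, 0.6]]}}

```text
clock: 2.85
position: [544.4, 12.2, 132.1]
ee_rot: [-0.063, 0.998, -0.0, -0.001]
contact_force: [0.9, -0.1, 0.5]
gripper_width: 69.9
grasp_force: 0.0
```

{"api": "carry_out", "payload": {"motion": [[0, 0, 0, 0, 0, 0, 0.4], [0, 0, 0, 0, 0, 0, 0.1], [0, 0, 0, 0, 0, 0, -0.3], [0, 0, 0, 0, 0, 0, -1], [0, 0, 0, 0, 0, 0, -1]]}}

```text
clock: 3.48
position: [545.6, 12.5, 134.1]
ee_rot: [-0.064, 0.998, -0.0, 0.002]
contact_force: [-0.3, -1.5, 6.3]
gripper_width: 53.4
grasp_force: 53.4
```

```bash
python3 h.py 544.1 11.6 135
```

```text
3.475 pos [545.6  12.5 134.1] yaw 7.3 tilt [ 0.003 -0.    -1.   ] w 53.4 F [-0.3 -1.5  6.3] -> tool shift [ 1.6 -0.7 -0.9]
```

{"api": "carry_out", "payload": {"motion": [[0, 0, 0, 0, 0, -15, -1], [0, 0, 0, 0, 0, -45, -1], [0, 0, 0, 0, 0, -80, -1], [0, 0, 0, 0, 0, -110, -1], [0, 0, 0, 4, 0, -120, -1]]}}

```text
clock: 4.1
position: [540.9, 12.6, 254.2]
ee_rot: [-0.063, 0.998, 0.001, 0.002]
contact_force: [-0.1, 0.3, -3.2]
gripper_width: 53.3
grasp_force: 52.8
```

{"api": "carry_out", "payload": {"motion": [[0, 0, 0, 16, -20, 0, -1], [0, 0, 0, 36, -60, 0, -1], [0, 0, 0, 56, -105, 0, -1], [0, 0, 0, 76, -155, 0, -1], [0, 0, 0, 96, -205, 0, -1]]}}

```text
clock: 4.72
position: [468.6, -204.8, 250.7]
ee_rot: [-0.063, 0.998, 0.001, -0.002]
contact_force: [1.0, -1.1, -3.0]
gripper_width: 53.2
grasp_force: 52.9
```

{"api": "carry_out", "payload": {"motion": [[0, 0, 0, 20, -50, 0, -1], [0, 0, 0, 38, -100, 0, -1], [0, 0, 0, 52, -145, 0, -1], [0, 0, 0, 60, -180, 10, -1], [0, 0, 0, 62, -191, 30, -1]]}}

```text
clock: 5.35
position: [431.7, -402.5, 220.6]
ee_rot: [-0.062, 0.998, 0.001, -0.001]
contact_force: [0.5, 1.1, -2.8]
gripper_width: 53.0
grasp_force: 53.1
```

{"api": "carry_out", "payload": {"motion": [[0, 0, 0, 0, 0, 30, -1], [0, 0, 0, 0, 0, 60, -1], [0, 0, 0, 0, 0, 80, -1], [0, 0, 0, 0, 0, 86, -1], [0, 0, 0, 0, 0, 86, -1]]}}

```text
clock: 5.98
position: [433.1, -400.6, 135.8]
ee_rot: [-0.063, 0.998, 0.0, -0.001]
contact_force: [0.3, -0.9, -3.3]
gripper_width: 52.9
grasp_force: 53.1
```

```bash
python3 h.py 434 -401 132; python3 -c "
from h import *
s=get_image('side')['color'];t=get_image('top')['color']
o=np.zeros((450,800,3),np.uint8);o[:,:400]=cv2.resize(s[50:230,220:380],(400,450));o[:,400:]=cv2.resize(t[155:290,335:455],(400,450));cv2.imwrite('pics/a2.png',o)"
```

```text
5.975 pos [ 433.1 -400.6  135.8] yaw 7.25 tilt [-0.001  0.001 -1.   ] w 52.9 F [ 0.3 -0.9 -3.3] -> tool shift [-0.8 -0.5  3.8]
```

View pics/a2.png

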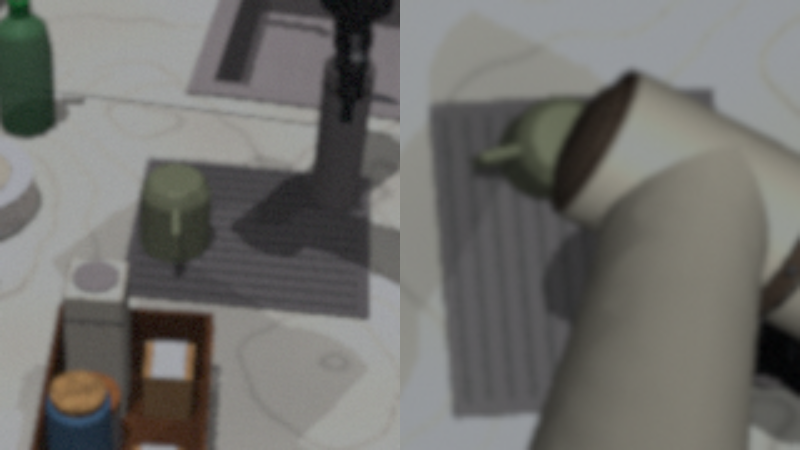

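{"api": "carry_out", "payload": {"motion": [[0, 0, 0, 0, 0, 1, -1], [0, 0, 0, 0, 0, 2, -1], [0, 0, 0, 0, 0, 3, -1], [0, 0, 0, 0, 0, 3, -1]]}}

```text
clock: 6.58
position: [433.9, -400.6, 133.3]
ee_rot: [-0.063, 0.998, -0.0, 0.0]
contact_force: [-0.6, 0.1, -3.5]
gripper_width: 53.1
grasp_force: 53.1
```

{"api": "carry_out", "payload": {"motion": [[0, 0, 0, 0, 0, 1, -1], [0, 0, 0, 0, 0, 1.5, -1], [0, 0, 0, 0, 0, 1.5, -1]]}}

```text
clock: 6.95
position: [434.0, -400.7, 133.2]
ee_rot: [-0.064, 0.998, -0.0, 0.0]
contact_force: [-1.7, 2.5, 6.0]
gripper_width: 53.0
grasp_force: 53.6
```

{"api": "carry_out", "payload": {"motion": [[0, 0, 0, 0, 0, 0, -0.2], [0, 0, 0, 0, 0, 0, 0.3], [0, 0, 0, 0, 0, 0, 0.7], [0, 0, 0, 0, 0, 0, 1], [0, 0, 0, 0, 0, 0, 1]]}}

```text
clock: 7.58
position: [433.9, -400.6, 131.7]
ee_rot: [-0.063, 0.998, -0.0, -0.0]
contact_force: [-0.0, -0.3, 0.4]
gripper_width: 85.3
grasp_force: 0.0
```

{"api": "carry_out", "payload": {"motion": [[0, 0, 0, 0, 0, -20, 1], [0, 0, 0, 0, 0, -50, 1], [0, 0, 0, 0, 0, -85, 1], [0, 0, 0, 0, 0, -115, 1], [0, 0, 0, 0, 0, -115, 1]]}}

```text
clock: 8.2
position: [435.1, -401.4, 249.7]
ee_rot: [-0.063, 0.998, -0.002, 0.003]
contact_force: [0.1, -0.0, 0.4]
gripper_width: 85.2
grasp_force: 0.0
```

{"api": "carry_out", "payload": {"motion": [[0, 0, 0, -25, 40, 0, 1], [0, 0, 0, -55, 85, 0, 1], [0, 0, 0, -85, 130, 0, 1], [0, 0, 0, -115, 175, 0, 1], [0, 0, 0, -145, 220, 0, 1]]}}

```text
clock: 8.82
position: [550.0, -162.3, 245.6]
ee_rot: [-0.063, 0.998, 0.0, -0.001]
contact_force: [1.2, -0.5, 0.1]
gripper_width: 85.4
grasp_force: 0.0
```

{"api": "carry_out", "payload": {"motion": [[0, 0, 0, -30, 45, 0, 1], [0, 0, 0, -60, 85, 0, 1], [0, 0, 0, -78, 113, 0, 1], [0, 0, 0, -78, 113, 0, 1], [0, 0, 0, -78, 113, 0, 1]]}}

```text
clock: 9.45
position: [612.4, -42.3, 245.8]
ee_rot: [-0.063, 0.998, -0.0, -0.001]
contact_force: [0.4, -0.5, -0.1]
gripper_width: 85.2
grasp_force: 0.0
```

```bash
python3 h.py 613.7 -42 118; python3 -c "
from h import *
s=get_image('side')['color'];t=get_image('top')['color']
o=np.zeros((450,800,3),np.uint8);o[:,:400]=cv2.resize(s[80:280,215:393],(400,450));o[:,400:]=cv2.resize(t[155:290,325:445],(400,450));cv2.imwrite('pics/a3.png',o)"
```

```text
9.45 pos [612.4 -42.3 245.8] yaw 7.26 tilt [-0.002 -0.    -1.   ] w 85.2 F [ 0.4 -0.5 -0.1] -> tool shift [ -1.6   0.2 127.8]
```

View pics/a3.png

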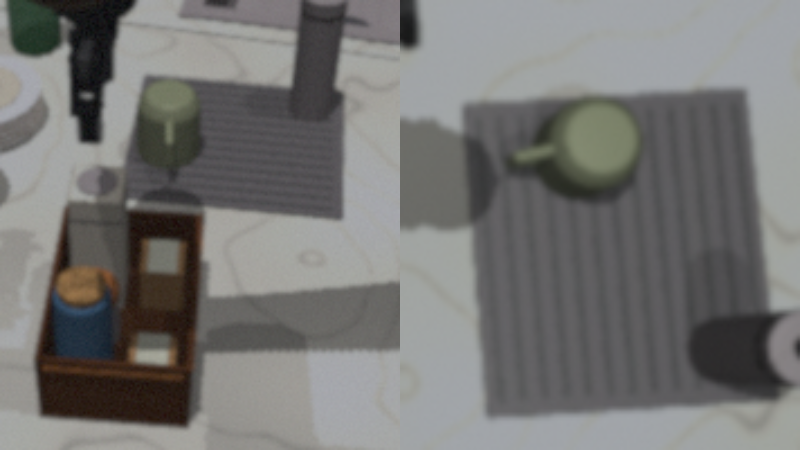

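{"api": "carry_out", "payload": {"motion": [[0, 0, 0, -1, 0, 35, 1], [0, 0, 0, -1, 0, 70, 1], [0, 0, 0, -1, 0, 100, 1], [0, 0, 0, -1, 0, 120, 1], [0, 0, 0, -1, 0, 128, 1]]}}

```text
clock: 10.18
position: [613.0, -43.1, 117.6]
ee_rot: [-0.063, 0.998, -0.0, -0.001]
contact_force: [0.2, 0.1, 0.7]
gripper_width: 85.4
grasp_force: 0.0
```

{"api": "carry_out", "payload": {"motion": [[0, 0, 0, 0, 0, 0, 0.5], [0, 0, 0, 0, 0, 0, 0.2], [0, 0, 0, 0, 0, 0, -0.3], [0, 0, 0, 0, 0, 0, -1], [0, 0, 0, 0, 0, 0, -1]]}}

```text
clock: 10.8
position: [614.9, -41.9, 120.2]
ee_rot: [-0.064, 0.998, -0.0, 0.001]
contact_force: [-0.1, 0.5, 5.6]
gripper_width: 52.4
grasp_force: 60.0
```

{"api": "carry_out", "payload": {"motion": [[0, 0, 0, 0, 0, 0, -1]]}}

```text
clock: 10.92
position: [614.9, -41.9, 120.2]
ee_rot: [-0.064, 0.998, -0.0, 0.001]
contact_force: [-0.3, 0.7, 6.2]
gripper_width: 52.2
grasp_force: 60.0
```

{"api": "carry_out", "payload": {"motion": [[0, 0, 0, 0, 0, -15, -1], [0, 0, 0, 0, 0, -45, -1], [0, 0, 0, 0, 0, -80, -1], [0, 0, 0, 0, 0, -110, -1], [0, 0, 0, 0, 0, -120, -1]]}}

```text
clock: 11.55
position: [614.4, -41.8, 240.7]
ee_rot: [-0.063, 0.998, 0.0, 0.001]
contact_force: [-0.3, 0.2, -2.3]
gripper_width: 52.6
grasp_force: 59.5
```

{"api": "carry_out", "payload": {"motion": [[0, 0, 0, 20, -35, 0, -1], [0, 0, 0, 50, -80, 0, -1], [0, 0, 0, 80, -128, 0, -1], [0, 0, 0, 110, -175, 0, -1], [0, 0, 0, 135, -215, 0, -1]]}}

```text
clock: 12.18
position: [505.3, -273.5, 237.3]
ee_rot: [-0.063, 0.998, 0.001, -0.001]
contact_force: [0.7, -0.7, -1.8]
gripper_width: 52.6
grasp_force: 59.6
```

{"api": "carry_out", "payload": {"motion": [[0, 0, 0, 18, -30, 0, -1], [0, 0, 0, 25, -40, 10, -1], [0, 0, 0, 25, -40, 40, -1], [0, 0, 0, 25, -40, 75, -1], [0, 0, 0, 25, -40, 105, -1]]}}

```text
clock: 12.8
position: [486.6, -313.9, 131.1]
ee_rot: [-0.063, 0.998, 0.001, -0.001]
contact_force: [0.3, -0.1, -2.2]
gripper_width: 52.5
grasp_force: 59.9
```

{"api": "carry_out", "payload": {"motion": [[0, 0, 0, 0, 0, 10, -1], [0, 0, 0, 0, 0, 14, -1], [0, 0, 0, 0, 0, 15, -1], [0, 0, 0, 0, 0, 15, -1], [0, 0, 0, 0, 0, 15, -1]]}}

```text
clock: 13.42
position: [487.9, -315.3, 119.6]
ee_rot: [-0.063, 0.998, -0.0, 0.001]
contact_force: [0.2, 0.2, -1.4]
gripper_width: 52.1
grasp_force: 59.7
```

{"api": "carry_out", "payload": {"motion": [[0, 0, 0, 0, 0, 0.8, -1], [0, 0, 0, 0, 0, 0.8, -1], [0, 0, 0, 0, 0, 0.8, -0.2], [0, 0, 0, 0, 0, 0.8, 0.4], [0, 0, 0, 0, 0, 0.8, 1]]}}

```text
clock: 14.05
position: [487.6, -315.2, 117.8]
ee_rot: [-0.063, 0.998, -0.0, 0.0]
contact_force: [0.1, 0.0, 0.4]
gripper_width: 75.5
grasp_force: 0.0
```

{"api": "carry_out", "payload": {"motion": [[0, 0, 0, 0, 0, 0, 1], [0, 0, 0, 0, 0, -30, 1], [0, 0, 0, 0, 0, -70, 1], [0, 0, 0, 0, 0, -110, 1], [0, 0, 0, 0, 0, -126, 1]]}}

```text
clock: 14.68
position: [488.4, -315.6, 246.6]
ee_rot: [-0.063, 0.998, -0.001, 0.002]
contact_force: [0.3, 0.5, -0.2]
gripper_width: 85.4
grasp_force: 0.0
```

```bash
python3 h.py 598.2 81.4 112
```

```text
14.675 pos [ 488.4 -315.6  246.6] yaw 7.28 tilt [ 0.004 -0.002 -1.   ] w 85.4 F [ 0.3  0.5 -0.2] -> tool shift [-158.6  380.2  134.4]
```

{"api": "carry_out", "payload": {"motion": [[0, 0, 0, -15, 35, 0, 1], [0, 0, 0, -35, 82, 0, 1], [0, 0, 0, -55, 130, 0, 1], [0, 0, 0, -75, 178, 0, 1], [0, 0, 0, -95, 225, 0, 1]]}}

```text
clock: 15.3
position: [553.1, -78.2, 243.0]
ee_rot: [-0.063, 0.998, 0.0, -0.001]
contact_force: [0.6, 0.5, -0.3]
gripper_width: 85.6
grasp_force: 0.0
```

{"api": "carry_out", "payload": {"motion": [[0, 0, 0, -20, 48, 0, 1], [0, 0, 0, -40, 96, 0, 1], [0, 0, 0, -58, 138, 0, 1], [0, 0, 0, -65, 154, 0, 1], [0, 0, 0, -65, 154, 0, 1]]}}

```text
clock: 15.92
position: [598.1, 81.7, 242.9]
ee_rot: [-0.064, 0.998, -0.0, -0.001]
contact_force: [0.7, -1.0, 0.5]
gripper_width: 85.2
grasp_force: 0.0
```

{"api": "carry_out", "payload": {"motion": [[0, 0, 0, 0, 0, 35, 1], [0, 0, 0, 0, 0, 70, 1], [0, 0, 0, 0, 0, 105, 1], [0, 0, 0, 0, 0, 125, 1], [0, 0, 0, 0, 0, 132, 1]]}}

```text
clock: 16.55
position: [597.2, 79.2, 110.6]
ee_rot: [-0.062, 0.998, -0.001, -0.002]
contact_force: [0.6, 0.2, 0.3]
gripper_width: 85.4
grasp_force: 0.0
```

{"api": "carry_out", "payload": {"motion": [[0, 0, 0, 0, 0, 0, 0.5], [0, 0, 0, 0, 0, 0, 0.2], [0, 0, 0, 0, 0, 0, -0.3], [0, 0, 0, 0, 0, 0, -1], [0, 0, 0, 0, 0, 0, -1]]}}

```text
clock: 17.18
position: [599.4, 81.2, 113.6]
ee_rot: [-0.064, 0.998, 0.0, 0.001]
contact_force: [0.8, -0.5, 6.4]
gripper_width: 52.7
grasp_force: 63.9
```

{"api": "carry_out", "payload": {"motion": [[0, 0, 0, 0, 0, 0, -1]]}}

```text
clock: 17.3
position: [599.4, 81.2, 113.6]
ee_rot: [-0.064, 0.998, 0.0, 0.001]
contact_force: [0.7, -0.6, 6.7]
gripper_width: 52.3
grasp_force: 63.9
```

{"api": "carry_out", "payload": {"motion": [[0, 0, 0, 0, 0, -15, -1], [0, 0, 0, 0, 0, -45, -1], [0, 0, 0, 0, 0, -80, -1], [0, 0, 0, 0, 0, -110, -1], [0, 0, 0, 0, 0, -120, -1]]}}

```text
clock: 17.92
position: [598.4, 81.4, 233.4]
ee_rot: [-0.063, 0.998, 0.001, 0.001]
contact_force: [0.8, -0.1, -4.3]
gripper_width: 52.2
grasp_force: 64.1
```

{"api": "carry_out", "payload": {"motion": [[0, 0, 0, 22, -30, 0, -1], [0, 0, 0, 50, -72, 0, -1], [0, 0, 0, 80, -115, 0, -1], [0, 0, 0, 110, -160, 0, -1], [0, 0, 0, 140, -203, 0, -1]]}}

```text
clock: 18.55
position: [483.0, -139.0, 230.5]
ee_rot: [-0.063, 0.998, 0.001, -0.002]
contact_force: [0.9, -0.4, -3.7]
gripper_width: 52.3
grasp_force: 64.1
```

{"api": "carry_out", "payload": {"motion": [[0, 0, 0, 30, -43, 0, -1], [0, 0, 0, 58, -83, 0, -1], [0, 0, 0, 74, -106, 0, -1], [0, 0, 0, 76, -110, 20, -1], [0, 0, 0, 76, -110, 55, -1]]}}

```text
clock: 19.18
position: [423.2, -257.1, 176.2]
ee_rot: [-0.062, 0.998, 0.0, 0.001]
contact_force: [0.9, 1.5, -6.3]
gripper_width: 52.1
grasp_force: 64.3
```

{"api": "carry_out", "payload": {"motion": [[0, 0, 0, 0, 0, 30, -1], [0, 0, 0, 0, 0, 52, -1], [0, 0, 0, 0, 0, 62, -1], [0, 0, 0, 0, 0, 65, -1], [0, 0, 0, 0, 0, 65, -1]]}}

```text
clock: 19.8
position: [423.8, -256.6, 112.7]
ee_rot: [-0.063, 0.998, -0.0, 0.0]
contact_force: [-2.1, 1.2, 0.6]
gripper_width: 52.4
grasp_force: 64.7
```

{"api": "carry_out", "payload": {"motion": [[0, 0, 0, 0, 0, 0.4, -1], [0, 0, 0, 0, 0, 0.4, -1], [0, 0, 0, 0, 0, 0.4, -0.2], [0, 0, 0, 0, 0, 0.4, 0.4], [0, 0, 0, 0, 0, 0.4, 1]]}}

```text
clock: 20.42
position: [424.4, -257.1, 111.9]
ee_rot: [-0.063, 0.998, -0.0, 0.001]
contact_force: [-0.2, -0.2, 0.1]
gripper_width: 76.2
grasp_force: 0.0
```

{"api": "carry_out", "payload": {"motion": [[0, 0, 0, 0, 0, 0, 1], [0, 0, 0, 0, 0, -30, 1], [0, 0, 0, 0, 0, -70, 1], [0, 0, 0, 0, 0, -110, 1], [0, 0, 0, 0, 0, -132, 1]]}}

```text
clock: 21.05
position: [424.4, -257.1, 246.0]
ee_rot: [-0.063, 0.998, -0.001, 0.002]
contact_force: [0.1, 0.2, -0.8]
gripper_width: 85.2
grasp_force: 0.0
```

```bash
python3 h.py 607 19.6 60; python3 -c "
from h import *
s=get_image('side')['color'];t=get_image('top')['color']
o=np.zeros((450,800,3),np.uint8);o[:,:400]=cv2.resize(s[80:280,215:393],(400,450));o[:,400:]=cv2.resize(t[140:290,215:348],(400,450),interpolation=2);cv2.imwrite('pics/a4.png',o)"
```

```text
21.05 pos [ 424.4 -257.1  246. ] yaw 7.28 tilt [ 0.004 -0.001 -1.   ] w 85.2 F [ 0.1  0.2 -0.8] -> tool shift [-215.5  251.7  186.3]
```

View pics/a4.png

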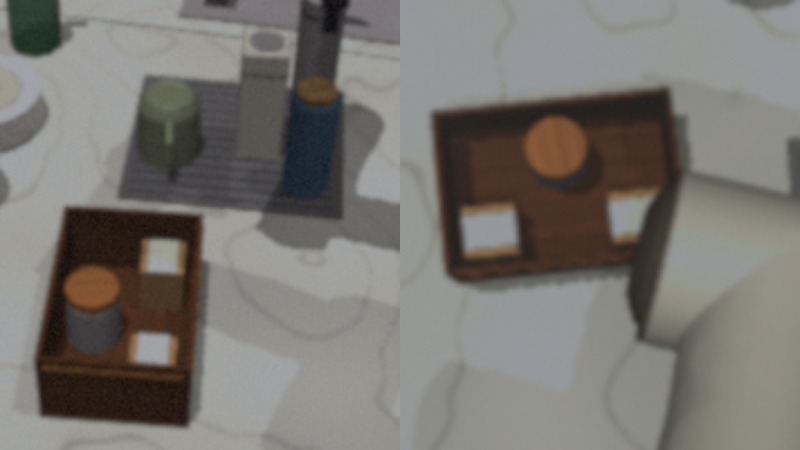

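{"api": "carry_out", "payload": {"motion": [[0, 0, 0, -28, 32, 0, 1], [0, 0, 0, -64, 74, 0, 1], [0, 0, 0, -100, 116, 0, 1], [0, 0, 0, -136, 158, 0, 1], [0, 0, 0, -172, 200, 0, 1]]}}

```text
clock: 21.78
position: [569.3, -35.0, 242.2]
ee_rot: [-0.063, 0.998, -0.0, -0.001]
contact_force: [-0.2, -0.3, 0.4]
gripper_width: 85.5
grasp_force: 0.0
```

{"api": "carry_out", "payload": {"motion": [[0, 0, 0, -30, 35, 0, 1], [0, 0, 0, -44, 51, 10, 1], [0, 0, 0, -44, 51, 45, 1], [0, 0, 0, -44, 51, 85, 1], [0, 0, 0, -44, 51, 120, 1]]}}

```text
clock: 22.4
position: [604.7, 18.7, 120.8]
ee_rot: [-0.063, 0.998, -0.0, -0.002]
contact_force: [-0.3, -0.7, 0.4]
gripper_width: 85.5
grasp_force: 0.0
```

{"api": "carry_out", "payload": {"motion": [[0, 0, 0, 0, 0, 30, 1], [0, 0, 0, 0, 0, 55, 1], [0, 0, 0, 0, 0, 67, 1], [0, 0, 0, 0, 0, 67, 0.5], [0, 0, 0, 0, 0, 67, 0.2]]}}

```text
clock: 23.02
position: [606.9, 19.6, 57.7]
ee_rot: [-0.063, 0.998, 0.0, 0.001]
contact_force: [-0.8, -1.1, 3.9]
gripper_width: 53.3
grasp_force: 56.1
```

{"api": "carry_out", "payload": {"motion": [[0, 0, 0, 0, 0, 0, -0.3], [0, 0, 0, 0, 0, 0, -1], [0, 0, 0, 0, 0, 0, -1], [0, 0, 0, 0, 0, 0, -1]]}}

```text
clock: 23.52
position: [606.9, 19.7, 57.7]
ee_rot: [-0.064, 0.998, 0.0, 0.001]
contact_force: [-1.0, 0.9, 5.4]
gripper_width: 52.3
grasp_force: 63.5
```

{"api": "carry_out", "payload": {"motion": [[0, 0, 0, 0, 0, -15, -1], [0, 0, 0, 0, 0, -45, -1], [0, 0, 0, 0, 0, -80, -1], [0, 0, 0, 0, 0, -110, -1], [0, 0, 0, 0, 0, -120, -1]]}}

```text
clock: 24.15
position: [606.6, 19.7, 178.6]
ee_rot: [-0.063, 0.998, 0.0, 0.002]
contact_force: [-0.4, 1.1, -2.5]
gripper_width: 52.7
grasp_force: 63.3
```

{"api": "carry_out", "payload": {"motion": [[0, 0, 0, 12, 35, 0, -1], [0, 0, 0, 28, 82, 0, -1], [0, 0, 0, 44, 130, 0, -1], [0, 0, 0, 60, 178, 0, -1], [0, 0, 0, 76, 225, 0, -1]]}}

```text
clock: 24.78
position: [500.6, 234.0, 175.4]
ee_rot: [-0.063, 0.998, -0.001, -0.001]
contact_force: [0.6, 0.9, -2.2]
gripper_width: 52.6
grasp_force: 63.4
```

{"api": "carry_out", "payload": {"motion": [[0, 0, 0, 15, 45, 0, -1], [0, 0, 0, 26, 75, 0, -1], [0, 0, 0, 28, 81, 20, -1], [0, 0, 0, 28, 81, 55, -1], [0, 0, 0, 28, 81, 90, -1]]}}

```text
clock: 25.4
position: [463.3, 309.5, 84.8]
ee_rot: [-0.063, 0.998, -0.0, -0.001]
contact_force: [0.8, -0.1, -2.7]
gripper_width: 52.3
grasp_force: 63.5
```

{"api": "carry_out", "payload": {"motion": [[0, 0, 0, 0, 0, 15, -1], [0, 0, 0, 0, 0, 23, -1], [0, 0, 0, 0, 0, 26, -1], [0, 0, 0, 0, 0, 27, -1], [0, 0, 0, 0, 0, 27, -1]]}}

```text
clock: 26.02
position: [464.7, 310.3, 60.4]
ee_rot: [-0.063, 0.998, 0.001, 0.001]
contact_force: [-0.7, 0.5, -2.4]
gripper_width: 52.7
grasp_force: 63.4
```

```bash
python3 h.py 465 310 59; python3 -c "
from h import *
s=get_image('side')['color'];t=get_image('top')['color']
o=np.zeros((450,800,3),np.uint8);o[:,:400]=cv2.resize(s[230:410,180:340],(400,450));o[:,400:]=cv2.resize(t[155:290,105:225],(400,450),interpolation=2);cv2.imwrite('pics/a5.png',o)"
```

```text
26.025 pos [464.7 310.3  60.4] yaw 7.26 tilt [ 0.001  0.001 -1.   ] w 52.7 F [-0.7  0.5 -2.4] -> tool shift [-0.3 -0.3  1.4]
```

View pics/a5.png

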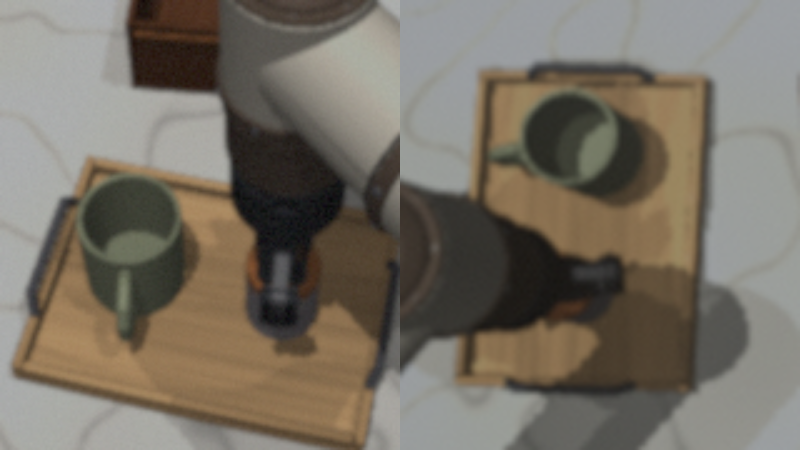

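{"api": "carry_out", "payload": {"motion": [[0, 0, 0, 0, 0, 1, -1], [0, 0, 0, 0, 0, 1.5, -1], [0, 0, 0, 0, 0, 1.5, -1]]}}

```text
clock: 26.5
position: [464.7, 310.3, 59.7]
ee_rot: [-0.064, 0.998, 0.0, 0.001]
contact_force: [-3.0, -0.6, 6.1]
gripper_width: 52.3
grasp_force: 64.3
```

{"api": "carry_out", "payload": {"motion": [[0, 0, 0, 0, 0, 0, -0.2], [0, 0, 0, 0, 0, 0, 0.4], [0, 0, 0, 0, 0, 0, 1], [0, 0, 0, 0, 0, 0, 1], [0, 0, 0, 0, 0, -25, 1]]}}

```text
clock: 27.12
position: [463.3, 308.8, 81.4]
ee_rot: [-0.063, 0.998, -0.002, -0.002]
contact_force: [0.2, 0.1, 0.7]
gripper_width: 85.7
grasp_force: 0.0
```

{"api": "carry_out", "payload": {"motion": [[0, 0, 0, 0, 0, -40, 1], [0, 0, 0, 0, 0, -85, 1], [0, 0, 0, 0, 0, -130, 1], [0, 0, 0, 0, 0, -161, 1], [0, 0, 0, 5, -25, -161, 1]]}}

```text
clock: 27.75
position: [463.7, 285.9, 246.7]
ee_rot: [-0.064, 0.998, 0.002, 0.002]
contact_force: [-0.2, -0.7, -0.6]
gripper_width: 85.5
grasp_force: 0.0
```

{"api": "carry_out", "payload": {"motion": [[0, 0, 0, 9, -46, 0, 1], [0, 0, 0, 18, -92, 0, 1], [0, 0, 0, 28, -138, 0, 1], [0, 0, 0, 37, -184, 0, 1], [0, 0, 0, 46, -230, 0, 1]]}}

```text
clock: 28.38
position: [444.5, 48.2, 243.0]
ee_rot: [-0.063, 0.998, -0.0, -0.001]
contact_force: [0.8, -0.4, 1.2]
gripper_width: 85.4
grasp_force: 0.0
```

{"api": "carry_out", "payload": {"motion": [[0, 0, 0, 9, -46, 0, 1], [0, 0, 0, 18, -92, 0, 1], [0, 0, 0, 28, -138, 0, 1], [0, 0, 0, 37, -184, 0, 1], [0, 0, 0, 46, -230, 0, 1]]}}

```text
clock: 29.0
position: [427.7, -185.2, 243.0]
ee_rot: [-0.063, 0.998, 0.0, -0.001]
contact_force: [1.0, 0.3, 0.4]
gripper_width: 85.4
grasp_force: 0.0
```

{"api": "carry_out", "payload": {"motion": [[0, 0, 0, 9, -45, 0, 1], [0, 0, 0, 15, -72, 0, 1], [0, 0, 0, 15, -72, 0, 1], [0, 0, 0, 15, -72, 0, 1]]}}

```text
clock: 29.5
position: [422.8, -256.4, 243.3]
ee_rot: [-0.063, 0.998, 0.0, -0.001]
contact_force: [-0.0, -0.4, 0.1]
gripper_width: 85.2
grasp_force: 0.0
```

```bash
python3 h.py 424.2 -257 112; python3 -c "
from h import *
s=get_image('side')['color'];t=get_image('top')['color']
o=np.zeros((450,800,3),np.uint8);o[:,:400]=cv2.resize(s[40:220,220:380],(400,450));o[:,400:]=cv2.resize(s[230:410,180:340],(400,450),interpolation=2);cv2.imwrite('pics/a6.png',o)"
```

```text
29.5 pos [ 422.8 -256.4  243.3] yaw 7.23 tilt [-0.002  0.001 -1.   ] w 85.2 F [-0.  -0.4  0.1] -> tool shift [ -1.5  -0.9 131.3]
```

View pics/a6.png

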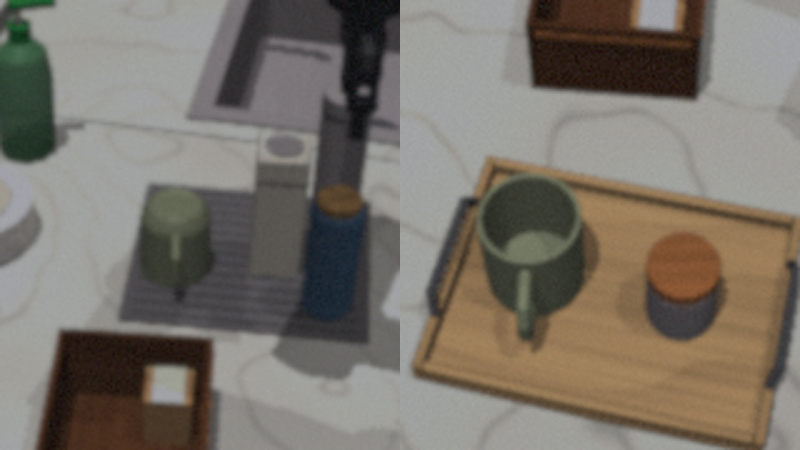

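{"api": "carry_out", "payload": {"motion": [[0, 0, 0, 0, 0, 35, 1], [0, 0, 0, 0, 0, 70, 1], [0, 0, 0, 0, 0, 105, 1], [0, 0, 0, 0, 0, 127, 1], [0, 0, 0, 0, 0, 132.5, 1]]}}

```text
clock: 30.22
position: [423.0, -255.7, 110.4]
ee_rot: [-0.064, 0.998, 0.0, -0.001]
contact_force: [0.5, -1.2, -0.3]
gripper_width: 85.3
grasp_force: 0.0
```

{"api": "carry_out", "payload": {"motion": [[0, 0, 0, 0, 0, 0, 0.5], [0, 0, 0, 0, 0, 0, 0.2], [0, 0, 0, 0, 0, 0, -0.3], [0, 0, 0, 0, 0, 0, -1], [0, 0, 0, 0, 0, 0, -1]]}}

```text
clock: 30.85
position: [424.6, -256.9, 113.2]
ee_rot: [-0.064, 0.998, -0.0, 0.001]
contact_force: [-0.2, 0.9, 6.7]
gripper_width: 52.3
grasp_force: 63.1
```

{"api": "carry_out", "payload": {"motion": [[0, 0, 0, 0, 0, 0, -1], [0, 0, 0, 0, 0, -15, -1], [0, 0, 0, 0, 0, -50, -1], [0, 0, 0, 0, 0, -95, -1], [0, 0, 0, 0, 0, -120, -1]]}}

```text
clock: 31.48
position: [423.7, -256.7, 233.3]
ee_rot: [-0.063, 0.998, -0.0, 0.001]
contact_force: [0.7, 0.8, -5.2]
gripper_width: 52.4
grasp_force: 64.4
```

{"api": "carry_out", "payload": {"motion": [[0, 0, 0, -22, 30, 0, -1], [0, 0, 0, -50, 72, 0, -1], [0, 0, 0, -80, 115, 0, -1], [0, 0, 0, -110, 160, 0, -1], [0, 0, 0, -140, 203, 0, -1]]}}

```text
clock: 32.1
position: [536.4, -36.0, 230.6]
ee_rot: [-0.063, 0.998, 0.0, -0.001]
contact_force: [0.5, -1.3, -4.7]
gripper_width: 52.2
grasp_force: 64.4
```

{"api": "carry_out", "payload": {"motion": [[0, 0, 0, -30, 43, 0, -1], [0, 0, 0, -58, 83, 0, -1], [0, 0, 0, -74, 106, 0, -1], [0, 0, 0, -76, 110, 0, -1], [0, 0, 0, -76, 110, 0, -1]]}}

```text
clock: 32.72
position: [597.4, 80.8, 230.5]
ee_rot: [-0.063, 0.998, -0.0, -0.001]
contact_force: [0.2, -0.7, -5.0]
gripper_width: 52.9
grasp_force: 64.5
```

```bash
python3 h.py 598.9 81.3 113.6
```

```text
32.725 pos [597.4  80.8 230.5] yaw 7.26 tilt [-0.003 -0.    -1.   ] w 52.9 F [ 0.2 -0.7 -5. ] -> tool shift [ -1.9   0.3 116.9]
```

{"api": "carry_out", "payload": {"motion": [[0, 0, 0, 0, 0, 25, -1], [0, 0, 0, 0, 0, 60, -1], [0, 0, 0, 0, 0, 92, -1], [0, 0, 0, 0, 0, 110, -1], [0, 0, 0, 0, 0, 116, -1]]}}

```text
clock: 33.35
position: [597.0, 79.6, 114.4]
ee_rot: [-0.063, 0.998, -0.0, -0.002]
contact_force: [-0.4, -0.2, -0.5]
gripper_width: 52.2
grasp_force: 65.0
```

{"api": "carry_out", "payload": {"motion": [[0, 0, 0, 0, 0, 1, -1], [0, 0, 0, 0, 0, 2, -1], [0, 0, 0, 0, 0, 2.5, -1], [0, 0, 0, 0, 0, 2.5, -1]]}}

```text
clock: 33.85
position: [598.9, 81.2, 114.3]
ee_rot: [-0.064, 0.998, 0.0, 0.001]
contact_force: [-0.1, -0.2, 0.4]
gripper_width: 52.9
grasp_force: 64.9
```

{"api": "carry_out", "payload": {"motion": [[0, 0, 0, 0, 0, 0.5, -1], [0, 0, 0, 0, 0, 0.5, -0.2], [0, 0, 0, 0, 0, 0.5, 0.4], [0, 0, 0, 0, 0, 0.5, 1], [0, 0, 0, 0, 0, 0.5, 1]]}}

```text
clock: 34.48
position: [598.4, 81.1, 112.5]
ee_rot: [-0.063, 0.998, 0.0, 0.0]
contact_force: [0.0, -0.8, 0.3]
gripper_width: 85.4
grasp_force: 0.0
```

{"api": "carry_out", "payload": {"motion": [[0, 0, 0, 0, 0, -25, 1], [0, 0, 0, 0, 0, -65, 1], [0, 0, 0, 0, 0, -105, 1], [0, 0, 0, 0, 0, -130, 1], [0, 0, 0, 10, -24, -130, 1]]}}

```text
clock: 35.1
position: [592.7, 56.7, 244.8]
ee_rot: [-0.065, 0.998, 0.001, 0.003]
contact_force: [-0.7, -1.0, 0.2]
gripper_width: 85.5
grasp_force: 0.0
```

{"api": "carry_out", "payload": {"motion": [[0, 0, 0, 20, -48, 0, 1], [0, 0, 0, 40, -96, 0, 1], [0, 0, 0, 60, -144, 0, 1], [0, 0, 0, 80, -190, 0, 1], [0, 0, 0, 100, -236, 0, 1]]}}

```text
clock: 35.72
position: [520.1, -192.8, 241.3]
ee_rot: [-0.063, 0.998, 0.0, -0.001]
contact_force: [0.8, -0.3, -0.4]
gripper_width: 85.6
grasp_force: 0.0
```

{"api": "carry_out", "payload": {"motion": [[0, 0, 0, 20, -48, 0, 1], [0, 0, 0, 40, -95, 0, 1], [0, 0, 0, 50, -119, 0, 1], [0, 0, 0, 50, -119, 0, 1], [0, 0, 0, 50, -119, 0, 1]]}}

```text
clock: 36.35
position: [486.8, -314.9, 241.7]
ee_rot: [-0.063, 0.998, 0.0, -0.001]
contact_force: [-0.5, 0.9, 0.8]
gripper_width: 85.3
grasp_force: 0.0
```

```bash
python3 h.py 487.7 -315.2 118; python3 -c "
from h import *
s=get_image('side')['color'];t=get_image('top')['color']
o=np.zeros((450,800,3),np.uint8);o[:,:400]=cv2.resize(s[70:270,215:393],(400,450));o[:,400:]=cv2.resize(t[140:290,215:348],(400,450),interpolation=2);cv2.imwrite('pics/a7.png',o)"
```

```text
36.35 pos [ 486.8 -314.9  241.7] yaw 7.23 tilt [-0.001  0.001 -1.   ] w 85.3 F [-0.5  0.9  0.8] -> tool shift [ -1.   -0.5 123.7]
```

View pics/a7.png

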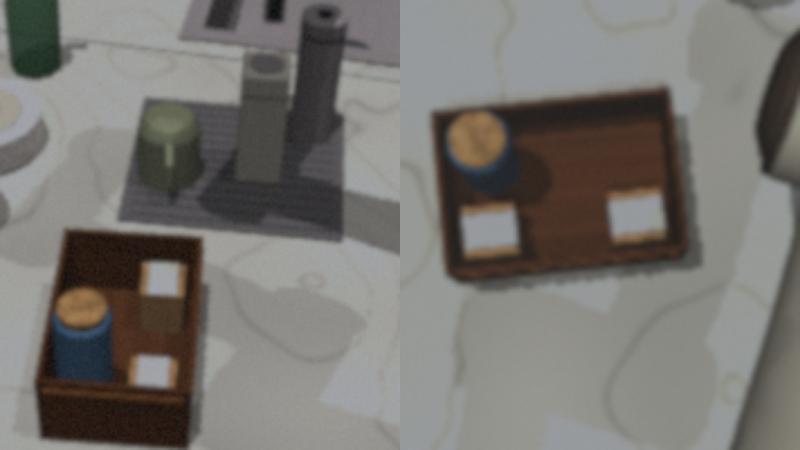

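{"api": "carry_out", "payload": {"motion": [[0, 0, 0, 0, 0, 35, 1], [0, 0, 0, 0, 0, 70, 1], [0, 0, 0, 0, 0, 102, 1], [0, 0, 0, 0, 0, 120, 1], [0, 0, 0, 0, 0, 124.5, 1]]}}

```text
clock: 37.08
position: [487.2, -314.0, 116.8]
ee_rot: [-0.064, 0.998, 0.001, -0.001]
contact_force: [-0.2, 0.3, 0.6]
gripper_width: 85.5
grasp_force: 0.0
```

{"api": "carry_out", "payload": {"motion": [[0, 0, 0, 0, 0, 0, 0.5], [0, 0, 0, 0, 0, 0, 0.2], [0, 0, 0, 0, 0, 0, -0.3], [0, 0, 0, 0, 0, 0, -1], [0, 0, 0, 0, 0, 0, -1]]}}

```text
clock: 37.7
position: [488.4, -315.3, 119.4]
ee_rot: [-0.064, 0.998, -0.001, 0.001]
contact_force: [-0.7, 1.6, 5.6]
gripper_width: 52.4
grasp_force: 61.9
```

{"api": "carry_out", "payload": {"motion": [[0, 0, 0, 0, 0, 0, -1], [0, 0, 0, 0, 0, -15, -1], [0, 0, 0, 0, 0, -50, -1], [0, 0, 0, 0, 0, -95, -1], [0, 0, 0, 0, 0, -120, -1]]}}

```text
clock: 38.33
position: [487.6, -315.4, 240.7]
ee_rot: [-0.063, 0.998, -0.001, 0.001]
contact_force: [-0.1, -0.2, -3.7]
gripper_width: 52.5
grasp_force: 61.4
```

{"api": "carry_out", "payload": {"motion": [[0, 0, 0, -20, 35, 0, -1], [0, 0, 0, -50, 80, 0, -1], [0, 0, 0, -80, 128, 0, -1], [0, 0, 0, -110, 175, 0, -1], [0, 0, 0, -135, 215, 0, -1]]}}

```text
clock: 38.95
position: [594.2, -82.9, 237.9]
ee_rot: [-0.064, 0.998, 0.0, -0.001]
contact_force: [0.5, 0.3, -1.8]
gripper_width: 52.4
grasp_force: 61.5
```

{"api": "carry_out", "payload": {"motion": [[0, 0, 0, -18, 30, 0, -1], [0, 0, 0, -25, 40, 0, -1], [0, 0, 0, -25, 40, 20, -1], [0, 0, 0, -25, 40, 55, -1], [0, 0, 0, -25, 40, 90, -1]]}}

```text
clock: 39.58
position: [613.4, -42.7, 147.3]
ee_rot: [-0.063, 0.998, 0.0, -0.0]
contact_force: [-0.5, 0.9, -2.6]
gripper_width: 52.5
grasp_force: 61.6
```

{"api": "carry_out", "payload": {"motion": [[0, 0, 0, 0, 0, 18, -1], [0, 0, 0, 0, 0, 25, -1], [0, 0, 0, 0, 0, 27.5, -1], [0, 0, 0, 0, 0, 28.5, -1], [0, 0, 0, 0, 0, 28.5, -1]]}}

```text
clock: 40.2
position: [614.4, -42.0, 120.5]
ee_rot: [-0.063, 0.998, 0.0, 0.001]
contact_force: [-0.4, 0.7, -1.9]
gripper_width: 52.5
grasp_force: 61.9
```

{"api": "carry_out", "payload": {"motion": [[0, 0, 0, 0, 0, 0.8, -1], [0, 0, 0, 0, 0, 0.8, -1], [0, 0, 0, 0, 0, 0.8, -0.2], [0, 0, 0, 0, 0, 0.8, 0.4], [0, 0, 0, 0, 0, 0.8, 1]]}}

```text
clock: 40.83
position: [614.2, -41.9, 118.7]
ee_rot: [-0.063, 0.998, 0.0, 0.0]
contact_force: [-0.1, -0.1, 0.1]
gripper_width: 75.9
grasp_force: 0.0
```

{"api": "carry_out", "payload": {"motion": [[0, 0, 0, 0, 0, 0, 1], [0, 0, 0, 0, 0, -25, 1], [0, 0, 0, 0, 0, -65, 1], [0, 0, 0, 0, 0, -105, 1], [0, 0, 0, 0, 0, -128, 1]]}}

```text
clock: 41.45
position: [614.7, -42.0, 249.3]
ee_rot: [-0.063, 0.998, -0.0, 0.002]
contact_force: [0.2, -0.0, -0.1]
gripper_width: 85.7
grasp_force: 0.0
```

{"api": "carry_out", "payload": {"motion": [[0, 0, 0, 22, -33, 0, 1], [0, 0, 0, 50, -74, 0, 1], [0, 0, 0, 79, -118, 0, 1], [0, 0, 0, 108, -161, 0, 1], [0, 0, 0, 137, -204, 0, 1]]}}

```text
clock: 42.08
position: [503.0, -263.0, 246.8]
ee_rot: [-0.064, 0.998, -0.0, 0.0]
contact_force: [1.4, 0.2, 0.1]
gripper_width: 85.6
grasp_force: 0.0
```

{"api": "carry_out", "payload": {"motion": [[0, 0, 0, 29, -43, 0, 1], [0, 0, 0, 58, -86, 0, 1], [0, 0, 0, 80, -119, 0, 1], [0, 0, 0, 87, -129, 0, 1], [0, 0, 0, 87, -129, 0, 1]]}}

```text
clock: 42.7
position: [433.7, -400.9, 246.5]
ee_rot: [-0.063, 0.998, 0.0, -0.0]
contact_force: [0.3, 0.2, 0.3]
gripper_width: 85.4
grasp_force: 0.0
```

```bash
python3 h.py 434 -400.6 131.8; python3 -c "
from h import *
s=get_image('side')['color'];t=get_image('top')['color']
o=np.zeros((450,800,3),np.uint8);o[:,:400]=cv2.resize(s[50:250,215:393],(400,450));o[:,400:]=cv2.resize(t[140:290,215:348],(400,450),interpolation=2);cv2.imwrite('pics/a8.png',o)"
```

```text
42.7 pos [ 433.7 -400.9  246.5] yaw 7.19 tilt [-0.  0. -1.] w 85.4 F [0.3 0.2 0.3] -> tool shift [ -0.4   0.2 114.7]
```

View pics/a8.png

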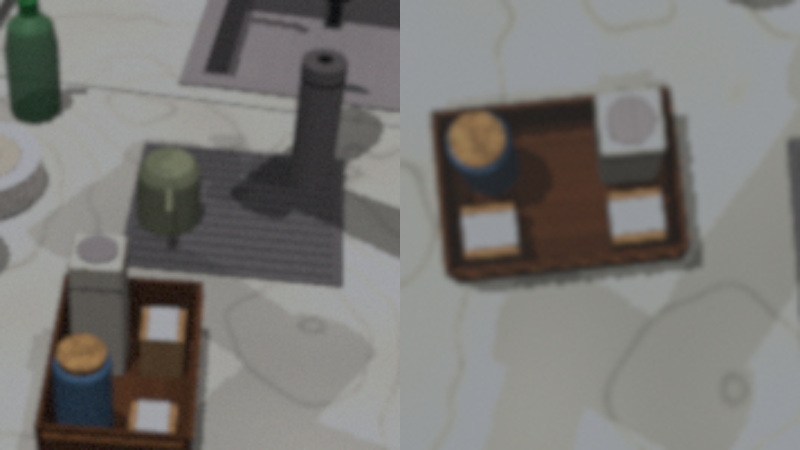

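{"api": "carry_out", "payload": {"motion": [[0, 0, 0, 0, 0, 35, 1], [0, 0, 0, 0, 0, 70, 1], [0, 0, 0, 0, 0, 98, 1], [0, 0, 0, 0, 0, 112, 1], [0, 0, 0, 0, 0, 115, 1]]}}

```text
clock: 43.42
position: [434.4, -400.0, 131.4]
ee_rot: [-0.064, 0.998, 0.0, -0.0]
contact_force: [0.3, 0.0, 0.3]
gripper_width: 85.6
grasp_force: 0.0
```

{"api": "carry_out", "payload": {"motion": [[0, 0, 0, 0, 0, 0, 0.5], [0, 0, 0, 0, 0, 0, 0.2], [0, 0, 0, 0, 0, 0, -0.3], [0, 0, 0, 0, 0, 0, -1], [0, 0, 0, 0, 0, 0, -1]]}}

```text
clock: 44.05
position: [434.6, -401.3, 133.5]
ee_rot: [-0.064, 0.998, -0.001, 0.001]
contact_force: [-0.1, 0.7, 5.4]
gripper_width: 53.0
grasp_force: 53.1
```

{"api": "carry_out", "payload": {"motion": [[0, 0, 0, 0, 0, 0, -1], [0, 0, 0, 0, 0, -15, -1], [0, 0, 0, 0, 0, -50, -1], [0, 0, 0, 0, 0, -95, -1], [0, 0, 0, 0, 0, -120, -1]]}}

```text
clock: 44.68
position: [434.1, -400.7, 254.4]
ee_rot: [-0.063, 0.998, -0.001, 0.001]
contact_force: [0.5, 0.4, -3.3]
gripper_width: 52.8
grasp_force: 53.1
```

{"api": "carry_out", "payload": {"motion": [[0, 0, 0, -10, 35, 0, -1], [0, 0, 0, -28, 80, 0, -1], [0, 0, 0, -46, 128, 0, -1], [0, 0, 0, -64, 176, 0, -1], [0, 0, 0, -82, 224, 0, -1]]}}

```text
clock: 45.3
position: [486.4, -166.3, 251.7]
ee_rot: [-0.063, 0.998, 0.0, -0.0]
contact_force: [0.1, 0.2, -2.7]
gripper_width: 52.9
grasp_force: 53.3
```

{"api": "carry_out", "payload": {"motion": [[0, 0, 0, -18, 48, 0, -1], [0, 0, 0, -36, 96, 0, -1], [0, 0, 0, -56, 140, 0, -1], [0, 0, 0, -76, 168, 0, -1], [0, 0, 0, -80, 172, 0, -1]]}}

```text
clock: 45.92
position: [544.6, 14.6, 251.3]
ee_rot: [-0.065, 0.998, 0.0, -0.001]
contact_force: [-0.3, -0.1, -3.0]
gripper_width: 52.3
grasp_force: 53.4
```

{"api": "carry_out", "payload": {"motion": [[0, 0, 0, 0, 0, 20, -1], [0, 0, 0, 0, 0, 55, -1], [0, 0, 0, 0, 0, 90, -1], [0, 0, 0, 0, 0, 110, -1], [0, 0, 0, 0, 0, 115, -1]]}}

```text
clock: 46.55
position: [543.1, 11.7, 135.4]
ee_rot: [-0.063, 0.998, -0.0, -0.002]
contact_force: [0.6, 0.8, -2.5]
gripper_width: 53.0
grasp_force: 53.5
```

{"api": "carry_out", "payload": {"motion": [[0, 0, 0, 0, 0, 1, -1], [0, 0, 0, 0, 0, 2.5, -1], [0, 0, 0, 0, 0, 3.5, -1], [0, 0, 0, 0, 0, 3.5, -1]]}}

```text
clock: 47.05
position: [545.2, 12.8, 134.5]
ee_rot: [-0.064, 0.998, 0.0, 0.001]
contact_force: [-1.2, 0.4, 1.4]
gripper_width: 53.3
grasp_force: 53.8
```

{"api": "carry_out", "payload": {"motion": [[0, 0, 0, 0, 0, 0.4, -1], [0, 0, 0, 0, 0, 0.4, -0.2], [0, 0, 0, 0, 0, 0.4, 0.4], [0, 0, 0, 0, 0, 0.4, 1], [0, 0, 0, 0, 0, 0.4, 1]]}}

```text
clock: 47.68
position: [544.5, 12.7, 132.8]
ee_rot: [-0.063, 0.998, -0.0, -0.0]
contact_force: [0.2, -0.6, -0.0]
gripper_width: 85.4
grasp_force: 0.0
```

{"api": "carry_out", "payload": {"motion": [[0, 0, 0, 0, 0, -20, 1], [0, 0, 0, 0, 0, -55, 1], [0, 0, 0, 0, 0, -95, 1], [0, 0, 0, 0, 0, -120, 1], [0, 0, 0, 0, 0, -120, 1]]}}

```text
clock: 48.3
position: [545.6, 12.9, 255.1]
ee_rot: [-0.063, 0.998, 0.0, 0.002]
contact_force: [0.1, 0.7, 0.4]
gripper_width: 85.6
grasp_force: 0.0
```

{"api": "carry_out", "payload": {"motion": [[0, 0, 0, 25, -25, 0, 1], [0, 0, 0, 50, -65, 0, 1], [0, 0, 0, 75, -110, 0, 1], [0, 0, 0, 95, -155, 0, 1], [0, 0, 0, 105, -200, 0, 1]]}}

```text
clock: 48.92
position: [464.1, -200.1, 251.7]
ee_rot: [-0.063, 0.998, 0.0, -0.001]
contact_force: [0.5, 0.8, -0.4]
gripper_width: 85.5
grasp_force: 0.0
```

{"api": "carry_out", "payload": {"motion": [[0, 0, 0, 10, -50, 0, 1], [0, 0, 0, 20, -95, 0, 1], [0, 0, 0, 25, -120, 0, 1], [0, 0, 0, 25, -120, 0, 1], [0, 0, 0, 25, -120, 0, 1]]}}

```text
clock: 49.55
position: [455.6, -320.6, 251.8]
ee_rot: [-0.063, 0.998, 0.001, -0.001]
contact_force: [-0.0, 0.9, -0.2]
gripper_width: 85.6
grasp_force: 0.0
```

```bash
python3 -c "
from h import *
s=get_image('side')['color'];t=get_image('top')['color']
o=np.zeros((560,800,3),np.uint8);o[:,:400]=cv2.resize(s[100:408,180:400],(400,560));o[:400,400:]=cv2.resize(t[140:273,215:348],(400,400),interpolation=2);cv2.imwrite('pics/a9.png',o)"
```

```text
(no output)
```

View pics/a9.png

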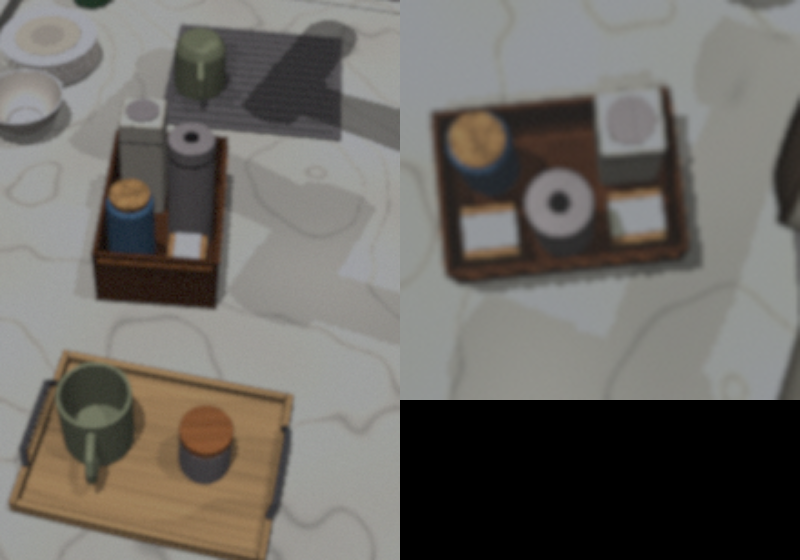

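The final picture shows all three tall containers upright in their original places: jar at (130,215), tin at (143,150) and canister at (190,180). The sugar tin stands on the tray at (206,443), and both mugs are where they were.

```bash
python3 -c "
from bench import *
print(job_done())"
```

```text
the job is handed in; nothing more can be done
None
```

The job is handed in at about 50 s on the robot's clock: the sugar tin stands on the tray beside the mug, and the jar, tin and canister are upright in the caddy places they started in, with both mugs untouched.

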